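Pack the kit tray and prove it with the check bar

TASK

Finish packing the grey kit tray: lay the blue stapler upright on its base, flat in its bay, and push the sample tube down past the orange sprung jaw until it is fully home in the clip. Only then slide the check bar by its red grip along the rim all the way to the other end, striking nothing, and leave it there. Leave the battery, the USB stick and the things on the desk as they are.

Things in the scene. Friction and masses are not known exactly. Their poses are not given: they have to be found in the camera images.
- kit_tray: Grey tray, fixed, 174 (x) x 320 (y) mm, rim 50 mm high, inner floor 5 mm. Origin on the desk under the well; x across the tray, y along it. Open well x -80..80, y -105..95 mm; closed decks 48 mm high beyond both ends. Across the well: small-parts lane y -105..-76 (battery, USB stick, tops under 21 mm), tube clip at y -50, stapler bay at y 40. Packed things must stay below 52 mm.
- stapler_bay (a point): Middle of the stapler bay (blue strip) on the inner floor, 5 mm over the desk; axes as the tray. 160 mm long in tray x, 44 mm wide in tray y between two ribs 3 mm thick, only 10 mm above the inner floor. The stapler lies along tray x, either way round, base down; on a rib it would stand above the rim.
- clip_seat (a point): Clip seat, 18 mm over the desk: the middle of the tube's underside belongs here; axes as the tray. The tube lies along tray x, either way round, in two white stations at x -27..-17 and 17..27 mm, each with a saddle and, on the -y side, a fixed prong (inner face 9 mm off the middle, flared from 34 to 44 mm over the desk). Between them fingertips have free room down to 1 mm under the seat.
- clip_jaw (a joint): Orange sprung jaw on the clip's +y side, hinged along tray x 12 mm over the desk, a nose at each station. 0 = closed; grows (rad) as it swings to +y; stop 0.5. The sloped noses span about 36 to 49 mm over the desk and reach 3 mm over the tube's top edge: push the tube straight down past them with about 3 to 8 N and they spring back over it (under 0.05 when home).
- check_bar (a joint): Aluminium straightedge bar lying across the tray, sliding along tray y on the rim with about 1.2 N friction; underside 52 mm, bar top 58 mm over the desk. 0 = parked on the deck at the -y end (starts at 0 to 0.012 m), grows in m towards tray +y, stop at 0.270 on the other deck.
- bar_grip (a point): Point in the middle of the bar's red upright grip, 83 mm over the desk; the grip is 40 mm (tray x) x 14 mm (tray y), from 58 to 91 mm over the desk. Axes as the tray. Moves with the bar.
- stapler: Stapler, blue arm on a black base, 36 x 140 x 43 mm high, about 0.23 kg. Origin at the middle of its underside, y along its length, z up. The base is 36 mm wide up to 10 mm; the blue arm is 26 mm wide from 26 to 43 mm height and spans the length: grasp across it. The arm does not open.
- sample_tube: White sample tube with a blue cap, lying, 17 mm across, 80 mm long, about 18 g. Origin under its middle, at its underside; y along it. Solid to the touch from y -26 to 40 mm; touching size across 16 mm, its underside 0.5 mm and its top 16 mm above the origin. It does not roll.
- battery: Red and white battery, 50 mm long, 15 mm across, already packed in the small-parts lane. Origin at underside middle.
- usb_stick: Red USB stick 58 x 18 x 9 mm, already packed in the small-parts lane. Origin at underside middle.
- glue_stick: Yellow and white glue stick standing upright on the desk, 22 mm across, 90 mm high; bystander. Origin at its foot.
- bulldog_clip: Black spring clip on the desk, 32 mm wide, 34 mm high; bystander. Origin at underside middle.
Mind the look-alikes: they are no part of the job. Leave any turquoise look-alike of the stapler alone.

How it is judged:
By the outcome, as a careful person would: the job done as asked, in the order asked, and still so for the second after the job is handed in, with the robot touching nothing.
It also fails if it takes over 69 s, if anything falls off the work surface, if the arm or the gripper's body presses on something with over 40 N, if the wrist force passes 120 N, or if a joint passes its speed limit or range.

ROBOT

A 7-joint arm with a two-finger parallel gripper is mounted at the origin on a cart in front of the work surface, level with it; the furniture and walls round the work are solid. World frame = base frame: x ahead of the robot, y to its left, z up, the work surface at z = 0. Lengths are in m, angles in rad, forces in N, time in s.
With the tool pointing down it reaches from about 0.4 to 0.85 m from the base axis. Payload 4.5 kg.
Tool frame: the origin (TCP) lies where the fingers leave the gripper's body, on its centre line; the fingertips stand 64 mm ahead of it and the grasp point (between the pads) lies 45 mm ahead of it; z points along the fingers, y is the line along which they close (so a half turn about z gives the same grasp; the last joint's range is limited). The gripper opens to 88 mm and grips with 3 to 60 N. Pads are 18 mm wide; open, the fingers measure 123 mm over their backs; the gripper's body (75 mm by 187 mm) begins 45 mm behind the grasp point.
Start: joints at [1.137, 0.689, -0.195, 1.565, 0.157, 0.902, -0.215], TCP at [0.282, -0.558, 0.303] pointing down, gripper open.
Joint ranges: [-3.01, 3.01], [-0.46, 2.08], [-1.47, 1.51], [0.13, 2.56], [-1, 4.14], [0.04, 2.09], [-2.66, 2.66]. Speed limits (rad/s): [2.57, 2.57, 3.14, 3.14, 3.14, 3.14, 3.14].

INTERFACE

Orientations are given as a unit quaternion [x, y, z, w].
In Python, from plant import r gives the robot as it stands.
- The arm moves only by the tool play_rows, never from a script. Its arguments are lists of equal length, an entry for each row: "translation": the shift along the tool's x, y, z in m, a list of three; "delta_rot": the turn, a rotation vector about the tool's x, y, z in degrees, a list of three; "grip": the opening, from -1 (shut) to 1 (fully open). In form: {"translation": [[x, y, z], ...], "delta_rot": [[rx, ry, rz], ...], "grip": [grip, ...]}. A call has 1 to 20 rows; each row shifts and turns the commanded pose from where the row before left it, along the tool's axes as they then stand; what a row does not reach is not made up. A row lasts 1/8 s, in which the tool goes at most 62.5 mm and 10.7 degrees, less where a joint would pass 70% of its speed; a pose out of reach is approached as far as the arm can. A call with a gripper value outside its range is refused whole. The fingers move at their own pace and stop on an object; "squeeze" is the grip in N (left out, the last holds). Time passes only in rows, so rows that do not move let the fingers close. It gives the time, the measured TCP pose, the force, the opening and the grip force at its end, in the units of the state.
- r.get_state(): the state, without advancing time (a new reading comes with each control period).
- r.snapshot(name): name is "scene" or "top"; returns the picture (384x512x3 uint8, blue, green, red); there is no depth.
- r.get_calibration(name): a dict with "intrinsics" (3x3 intrinsics, pixels), "k1" (the pictures are not rectified: a ray, as slopes to the right and down, at radius r is drawn at 1 + k1 r^2 times it, then the intrinsics apply), "eye" and "rotation" of the camera in the world. Camera axes: x right, y up, looking along -z (the intrinsics and any distortion apply to the point x, -y, -z); pixel columns grow to the right and rows downward; lengths in m; the calibration is good to about 2 mm. A picture is of the moment at which its call begins. get_calibration takes no time and is no camera call.
- r.finish_job(): hands the job in; it is judged then, once.
Trained networks look in the newest picture that a camera, given by its name, has taken for a name from the list of things; names that differ only in an ending like _2 or _b are one class to them, and where a whole thing is asked for, a point or a joint stands for the part that bears it (a point fixed in the world has none). Each returns a list of dicts, best first, with "confidence" (0 to 1); they miss things now and then, are a little off and sometimes report something else, mostly with a low value. They report only what shows in the picture. A call takes as long as a camera call. They do not tell look-alikes from the thing itself.
- r.look_for(camera, target): "point" ([x, y, z] in m, in world coordinates, good to about 4 mm: the middle of the surface that is visible of it).
- r.silhouettes(camera, target): "pixels" (384x512 bool, what is visible of it).
The state is a dict: "clock": time; "q": joint angles; "qd": joint speeds; "joint_torque": joint torques, N m; "tool_pos": TCP position; "eef_rot": TCP orientation; "contact_force": force on the tool from outside, world axes, zero at the start; "moment": the same for the moment, N m; "opening": opening from 0.0 (shut) to 1.0 (fully open); "finger_force": force on a finger pad.
Only numpy, scipy, OpenCV 4.12 (cv2) and the standard library are available. Lean on these libraries where they do the work, as an engineer would, in place of code of your own. Each camera call takes 0.05 s, during which the arm holds its last target. There are 200 camera calls.

## Working session

There is one attempt and no reset: what is moved stays moved. The work goes in short steps, Python scripts to look and compute and a tool call to move; the robot and the scene stay as the last step left them, time stands still between calls to the robot, and variables do not carry over. Pictures are saved under pics/ and viewed, at most 13 in all, crops included, and the job is handed in when it is done.

Besides the shell and the picture viewer there is one more tool, called after ">>>" by a JSON object that holds its "name" and its "arguments". play_rows: Moves the arm, as the interface text tells. Its arguments: {"type":"object","properties":{"translation":{"type":"array","items":{"type":"array","items":{"type":"number"}}},"delta_rot":{"type":"array","items":{"type":"array","items":{"type":"number"}}},"grip":{"type":"array","items":{"type":"number"}},"squeeze":{"type":"number"}},"required":["translation","delta_rot","grip"]}

```bash
mkdir -p pics; ls; cat > h.py <<'E'
import numpy as np, cv2
from plant import r
from scipy.spatial.transform import Rotation as R
E
python3 - <<'E'
from h import *
for c in ("scene","top"):
    cv2.imwrite(f"pics/{c}0.png",r.snapshot(c))
    print(c,r.get_calibration(c))
    for t in ["kit_tray","stapler","sample_tube","check_bar","bar_grip","clip_jaw","battery","usb_stick","glue_stick","bulldog_clip","clip_seat","stapler_bay"]:
        try: print(t,[(np.round(d["point"],3).tolist(),round(d["confidence"],2)) for d in r.look_for(c,t)][:3])
        except Exception as e: print(t,e)
print(r.get_state())
E
```

```text
pics
scene {'intrinsics': array([[489.03143645,   0.        , 256.33516887],
       [  0.        , 489.03143645, 194.62715765],
       [  0.        ,   0.        ,   1.        ]]), 'k1': -0.05118597018728322, 'eye': array([-0.30867345,  0.63192897,  0.6890412 ]), 'rotation': array([-0.20600984,  0.45718507,  0.77921584, -0.37598462])}
kit_tray [([0.518, 0.21, 0.031], 0.61)]
stapler [([0.359, -0.046, 0.032], 0.88), ([0.435, -0.294, 0.024], 0.82)]
sample_tube []
check_bar [([0.513, 0.067, 0.056], 0.56)]
bar_grip [([0.514, 0.072, 0.06], 0.93)]
clip_jaw [([0.525, 0.161, 0.021], 0.43)]
battery []
usb_stick []
glue_stick [([0.64, -0.044, 0.055], 0.66), ([0.481, -0.166, 0.012], 0.45)]
bulldog_clip [([0.669, -0.323, 0.013], 0.66), ([0.519, 0.2, 0.027], 0.42)]
clip_seat [([0.524, 0.207, 0.032], 0.86), ([0.514, 0.072, 0.06], 0.74), ([0.526, 0.161, 0.023], 0.6)]
stapler_bay [([0.519, 0.205, 0.029], 0.98)]
top {'intrinsics': array([[424.37939378,   0.        , 255.55184128],
       [  0.        , 424.37939378, 186.52651357],
       [  0.        ,   0.        ,   1.        ]]), 'k1': -0.010542065
[... 867 characters left out ...]
6,  0.68912366, -0.19462455,  1.56531287,  0.15728646,
        0.90250936, -0.21508178]), 'qd': array([ 4.21174395e-04,  6.53594637e-06,  7.14094570e-04, -1.21116404e-03,
        1.06169370e-03, -3.54936226e-05,  5.51542471e-04]), 'joint_torque': array([ 2.76313804e-04, -5.27493238e+01, -1.26720831e+00, -1.53748512e+01,
       -5.19532920e-02, -8.48793370e-04,  5.11230132e-05]), 'tool_pos': array([ 0.28186842, -0.55783915,  0.30272512]), 'eef_rot': array([9.72763218e-01, 2.31801036e-01, 2.02649815e-05, 9.78706472e-06]), 'contact_force': array([ 0.95899553, -0.42658626, -0.43148899]), 'moment': array([ 0.03843154,  0.04130366, -0.05302009]), 'finger_force': 0.0, 'opening': 1.0004407923644414}
```

```bash
python3 - <<'E'
import cv2
for c in("scene","top"):
    cv2.imwrite(f"pics/{c}0b.png",cv2.resize(cv2.imread(f"pics/{c}0.png"),(800,600),interpolation=cv2.INTER_CUBIC))
E
```

```text
(no output)
```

View pics/top0b.png

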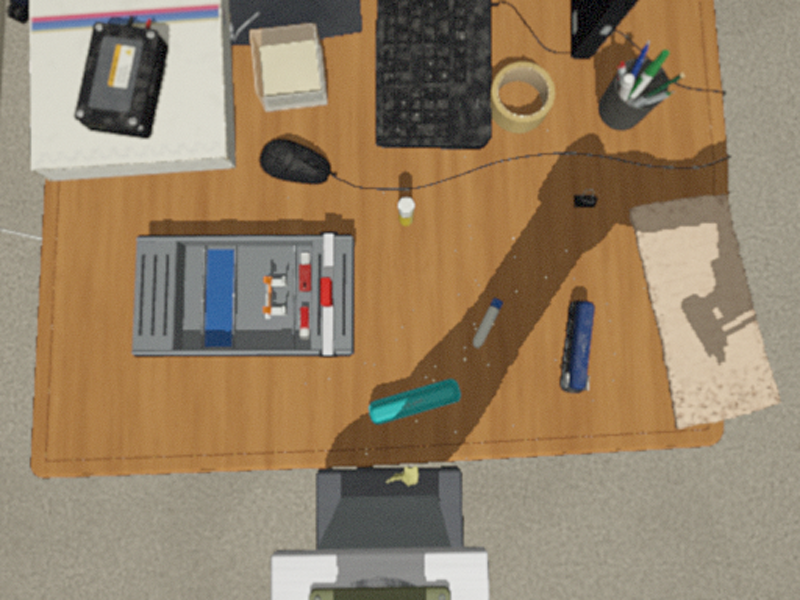

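View pics/scene0b.png

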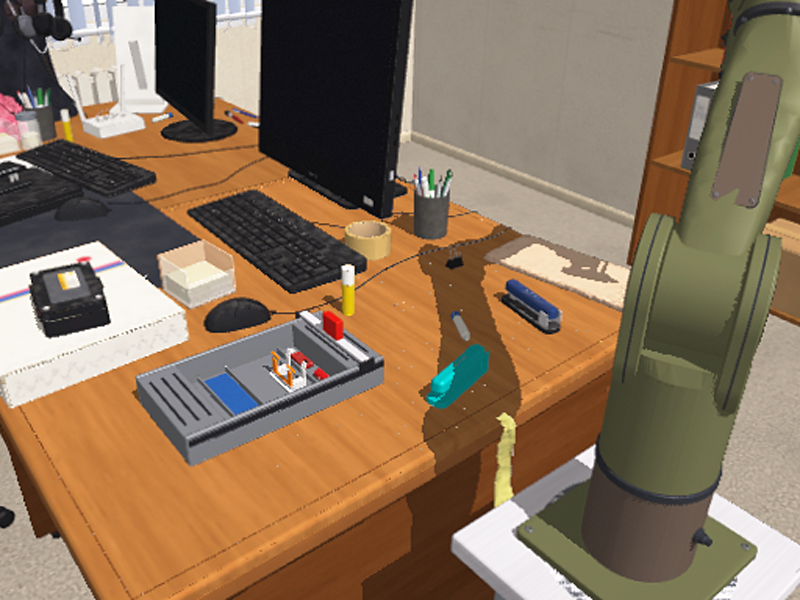

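The top view shows the tray aligned with world axes: -y end with the bar at right (px ~328,290 of 800), and the blue bay strip at (220,297). The tube is at (487,322), the blue stapler upright at (578,345) and the turquoise decoy at (415,400). The scene view confirms that the blue stapler is upright, with its black base down. Next I fit the poses to the silhouettes.

```bash
cat >> h.py <<'E'
CAL={c:r.get_calibration(c) for c in("scene","top")}
def proj(c,P):
    k=CAL[c]; p=R.from_quat(k["rotation"]).inv().apply(np.atleast_2d(P)-k["eye"])
    u=np.c_[p[:,0]/-p[:,2],-p[:,1]/-p[:,2]]; u=u*(1+k["k1"]*(u**2).sum(1))[:,None]
    K=k["intrinsics"]; return u@K[:2,:2].T+K[:2,2]
def box(x0,x1,y0,y1,z0,z1): return np.array([[x,y,z] for x in(x0,x1) for y in(y0,y1) for z in(z0,z1)])
def place(P,x,y,yaw,z=0): return R.from_euler("z",yaw).apply(P)+[x,y,z]
def render(c,boxes,pose,s=4):
    m=np.zeros((384*s,512*s),np.uint8)
    for b in boxes:
        h=cv2.convexHull(((proj(c,place(b,*pose))+.5)*s-.5).astype(np.float32))
        cv2.fillConvexPoly(m,np.round(h*16).astype(np.int32),1,shift=4)
    return cv2.resize(m.astype(np.float32),(512,384),interpolation=cv2.INTER_AREA)
from scipy.optimize import minimize
def fit(masks,boxes,p0,step=(.006,.006,.06,.006)):
    def cost(p): return sum(np.abs(render(c,boxes,p)-m).sum()/m.sum() for c,m in masks.items())
    p0=np.array(p0,float); best=None
    for sg in(1,-1):
        sim=np.vstack([p0]+[p0+sg*np.eye(len(p0))[i]*step[i] for i in range(len(p0))])
        o=minimize(cost,p0,method="Nelder-Mead",options=dict(initial_simplex=sim,xatol=1e-4,fatol=1e-4))
        if best is None or o.fun<best.fun: best=o
    return best.x,best.fun
a=np.linspace(0,2*np.pi,13)[:-1]
TUBE=[np.array([[8.5e-3*np.cos(t),y,8.5e-3+8.5e-3*np.sin(t)] for t in a for y in(-.04,.04)])]
STAP=[box(-.018,.018,-.07,.07,0,.010),box(-.013,.013,-.07,.07,.026,.043),box(-.013,.013,-.07,-.04,0,.043),box(-.013,.013,.04,.07,0,.043)]
TRAY=[box(-.087,.087,-.160,.160,0,.05)]
E
cat > m.py <<'E'
from h import *
sc={}
for c in("scene","top"): 
    sc[c]=r.snapshot(c)
    for t in("stapler","sample_tube","kit_tray"):
        for i,d in enumerate(r.silhouettes(c,t)):
            m=d["pixels"]; ys,xs=np.nonzero(m)
            print(c,t,i,round(d["confidence"],2),m.sum(),xs.mean().round(1),ys.mean().round(1),xs.min(),xs.max(),ys.min(),ys.max())
            np.save(f"/tmp/{c}_{t}_{i}.npy",m)
E
python3 m.py
```

```text
scene stapler 0 0.68 858 293.7 240.8 274 312 220 260
scene stapler 1 0.66 718 340.4 196.3 321 359 179 213
scene stapler 2 0.29 55 290.5 167.6 286 295 164 171
scene sample_tube 0 0.54 103 294.5 207.9 289 300 199 217
scene kit_tray 0 0.58 8828 164.1 245.6 86 245 198 297
scene kit_tray 1 0.58 404 215.8 214.7 190 239 198 236
top stapler 0 0.93 910 265.5 256.2 236 294 242 270
top stapler 1 0.67 1052 369.1 222.1 358 380 192 252
top sample_tube 0 0.74 205 311.4 206.3 303 320 192 221
top sample_tube 1 0.64 118 194.5 206.3 192 197 196 216
top kit_tray 0 0.86 10781 155.0 188.7 84 226 148 228
```

```bash
python3 - <<'E'
from h import *
L=lambda c,t,i:np.load(f"/tmp/{c}_{t}_{i}.npy").astype(np.float32)
S={"scene":L("scene","stapler",1),"top":L("top","stapler",1)}
T={"scene":L("scene","sample_tube",0),"top":L("top","sample_tube",0)}
def hull(m):
    m=m.astype(np.uint8); h=cv2.convexHull(cv2.findNonZero(m)); o=m*0; cv2.fillConvexPoly(o,h,1); return o.astype(np.float32)
K={"scene":hull(L("scene","kit_tray",0)),"top":hull(L("top","kit_tray",0))}
for n,M,B,p in(("stapler",S,STAP,(.443,-.295,0.05)),("tube",T,TUBE,(.484,-.167,-.45)),("tray",K,TRAY,(.53,.205,0.))):
    print(n,"both+z",fit(M,B,p+(0.,)))
    for c in M: print("  ",c,fit({c:M[c]},B,p))
# overlay
o={c:cv2.resize(r.snapshot(c),None,fx=4,fy=4,interpolation=cv2.INTER_CUBIC) for c in S}
E
```

```text
stapler both+z (array([ 0.44567389, -0.30448892,  1.39989918, -0.0053015 ]), np.float64(0.2804568111896515))
   scene (array([ 0.44144516, -0.29897626,  1.31663474]), np.float64(0.1704387217760086))
   top (array([ 0.4447454 , -0.30295776,  1.42699759]), np.float64(0.08721482753753662))
tube both+z (array([ 0.48611515, -0.17915951,  0.88407692, -0.03453039]), np.float64(2.010004758834839))
   scene (array([ 0.50210117, -0.21488973, -0.1823195 ]), np.float64(2.0230581760406494))
   top (array([ 0.48670925, -0.16493288, -0.56389951]), np.float64(1.72012197971344))
tray both+z (array([ 5.29863273e-01,  1.90544832e-01, -1.02299242e-02,  4.05527187e-05]), np.float64(0.08811205625534058))
   scene (array([ 0.5299603 ,  0.19215954, -0.00361062]), np.float64(0.04364558681845665))
   top (array([ 0.53108756,  0.19053512, -0.01094753]), np.float64(0.04136037454009056))
```

```bash
cat > f.py <<'E'
from h import *
L=lambda c,t,i:np.load(f"/tmp/{c}_{t}_{i}.npy").astype(np.float32)
S={"scene":L("scene","stapler",1),"top":L("top","stapler",1)}
T={"scene":L("scene","sample_tube",0),"top":L("top","sample_tube",0)}
for n,M,B,p in(("stapler",S,STAP,(.443,-.295,-1.74)),("tube",T,TUBE,(.484,-.167,-1.99))):
    print(n,"both+z",fit(M,B,p+(0.,)))
    for c in M: print("  ",c,fit({c:M[c]},B,p))
# blue strip via colour, unproject to plane z
def unproj(c,uv,z):
    k=CAL[c];K=k["intrinsics"]; d=(np.atleast_2d(uv)-K[:2,2])/[K[0,0],K[1,1]]; u=d.copy()
    for _ in range(5): u=d/(1+k["k1"]*(u**2).sum(1))[:,None]
    ray=R.from_quat(k["rotation"]).apply(np.c_[u[:,0],-u[:,1],-np.ones(len(u))])
    return k["eye"]+ray*((z-k["eye"][2])/ray[:,2])[:,None]
im=cv2.imread("pics/top0.png"); hsv=cv2.cvtColor(im,cv2.COLOR_BGR2HSV)
roi=np.zeros(im.shape[:2],bool); roi[145:235,80:230]=1
for n,lo,hi,z in(("blue",(100,120,40),(125,255,255),.0055),("orange",(8,120,120),(22,255,255),.045),("red",(0,150,80),(6,255,255),.091)):
    m=(cv2.inRange(hsv,lo,hi)>0)&roi
    nl,lab,st,ce=cv2.connectedComponentsWithStats(m.astype(np.uint8))
    for i in range(1,nl):
        if st[i,4]>5:
            print(n,st[i],ce[i].round(1),unproj("top",ce[i],z).round(4),cv2.minAreaRect(np.argwhere(lab==i)[:,::-1].astype(np.float32)))
# crop with overlay
s=8; c=im[140:240,125:225]; c=cv2.resize(c,None,fx=6,fy=6,interpolation=cv2.INTER_CUBIC)
cv2.imwrite("pics/crop1.png",c)
E
python3 f.py
```

```text
stapler both+z (array([ 0.44572929, -0.30433112, -1.74085359, -0.00509981]), np.float64(0.28169068694114685))
   scene (array([ 0.44212696, -0.29945876, -1.82702406]), np.float64(0.17096100747585297))
   top (array([ 0.44466813, -0.30288135, -1.71512873]), np.float64(0.08733364939689636))
tube both+z (array([ 4.85377186e-01, -1.69927957e-01, -2.06546029e+00, -1.52971677e-03]), np.float64(0.6175320148468018))
   scene (array([ 0.48726979, -0.16981357, -2.08220807]), np.float64(0.33434465527534485))
   top (array([ 0.48689492, -0.17109625, -2.05275658]), np.float64(0.2603658437728882))
blue [ 131  160   18   62 1014] [139.9 190.5] [[0.5302 0.2364 0.0055]] ((139.86776733398438, 190.49612426757812), (16.581064224243164, 61.44401931762695), 1.6846845149993896)
orange [  80  145  150   90 1800] [144.3 209.8] [[0.4815 0.2149 0.045 ]] ((154.5, 189.5), (89.0, 149.0), 90.0)
orange [169 177   5  14  35] [171.5 181.6] [[0.5451 0.153  0.045 ]] ((171.0, 183.5), (13.0, 4.0), 90.0)
orange [168 192   6   9  25] [170.6 197. ] [[0.5098 0.155  0.045 ]] ((170.7058868408203, 195.67648315429688), (4.6081767082214355, 7.761139392852783), 14.03624439239502)
red [192 170   7  16 100] [195. 177.] [[0.5484 0.0923 0.091 ]] ((195.0, 177.5), (15.0, 6.0), 90.0)
red [205 178   8  18 124] [208.1 186.5] [[0.5271 0.064  0.091 ]] ((208.5, 186.5), (17.0, 7.0), 90.0)
red [193 197   4  12  45] [194.5 202.5] [[0.4926 0.0937 0.091 ]] ((194.5, 202.5), (11.0, 3.0), 90.0)
```

View pics/crop1.png

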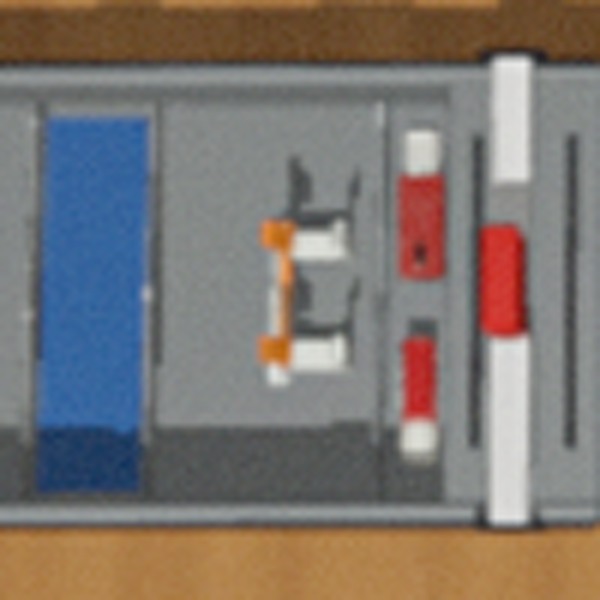

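```bash
sed -n '/^def unproj/,/return k/p' f.py >> h.py; python3 - <<'E'
from h import *
for c,roi in(("top",(150,235,120,165)),("scene",(220,280,110,175))):
    im=cv2.imread(f"pics/{c}0.png");hsv=cv2.cvtColor(im,cv2.COLOR_BGR2HSV)
    m=cv2.inRange(hsv,(100,110,30),(125,255,255)); z=np.zeros_like(m); a,b,d,e=roi; z[a:b,d:e]=m[a:b,d:e]
    n,l,st,ce=cv2.connectedComponentsWithStats(z); i=1+np.argmax(st[1:,4])
    P=unproj(c,np.argwhere(l==i)[:,::-1],.0055)[:,:2]
    (cx,cy),(w,h),an=cv2.minAreaRect((P*1000).astype(np.float32)); print(c,len(P),P.mean(0),(cx,cy),(w,h),an)
    for q in(np.quantile(P[:,0],[.2,.8]),): pass
    bins=np.linspace(P[:,0].min()+.005,P[:,0].max()-.005,25); idx=np.digitize(P[:,0],bins)
    mid=[(bins[k-1]+.003,(P[idx==k,1].min()+P[idx==k,1].max())/2) for k in range(1,25) if (idx==k).sum()>5]
    print("  strip slope dy/dx",np.polyfit(*np.array(mid).T,1), "yaw=-slope")
# outer corner checks with both cams: overlay predicted features
for c in("top","scene"):
    im=cv2.resize(cv2.imread(f"pics/{c}0.png"),None,fx=5,fy=5,interpolation=cv2.INTER_CUBIC)
    def line(P,col):
        q=np.round((proj(c,place(np.array(P),.530,.1964,-.011))+.5)*5).astype(int)
        cv2.polylines(im,[q],True,col,1)
    line([[x,y,.05] for x,y in((-.087,-.165),(.087,-.165),(.087,.155),(-.087,.155))],(0,255,255))
    line([[x,y,.005] for x,y in((-.08,.018),(.08,.018),(.08,.062),(-.08,.062))],(0,255,0))
    for a in(-.027,.017): line([[a,-.059,.044],[a+.01,-.059,.044]],(255,0,255)); line([[a,-.05,.018],[a+.01,-.05,.018]],(255,255,0))
    u=(slice(690,1190),slice(400,1180)) if c=="top" else (slice(960,1520),slice(420,1220))
    cv2.imwrite(f"pics/ov_{c}.png",im[u])
E
```

```text
top 1029 [0.53006055 0.23631992] (530.7235717773438, 236.08761596679688) (40.70915222167969, 146.29629516601562) 89.33548736572266
  strip slope dy/dx [-0.01722011  0.24535781] yaw=-slope
scene 434 [0.55182425 0.23536581] (553.6254272460938, 235.6153564453125) (37.304874420166016, 102.87484741210938) 89.04290008544922
  strip slope dy/dx [-0.0165545   0.24435423] yaw=-slope
```

View pics/ov_top.png

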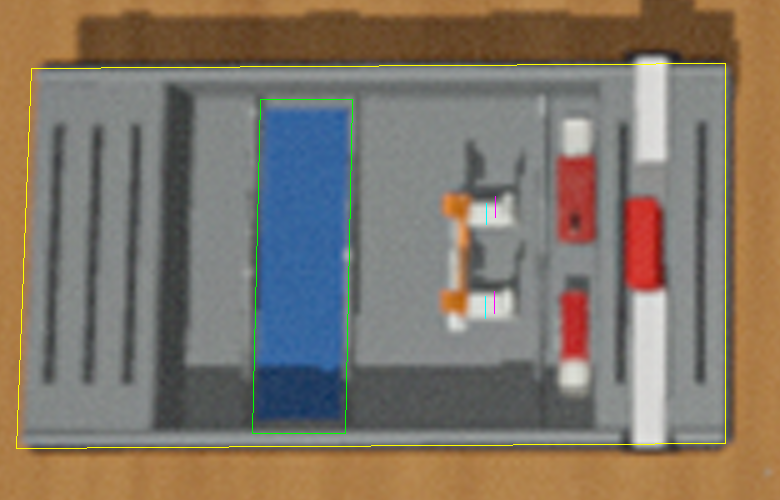

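View pics/ov_scene.png

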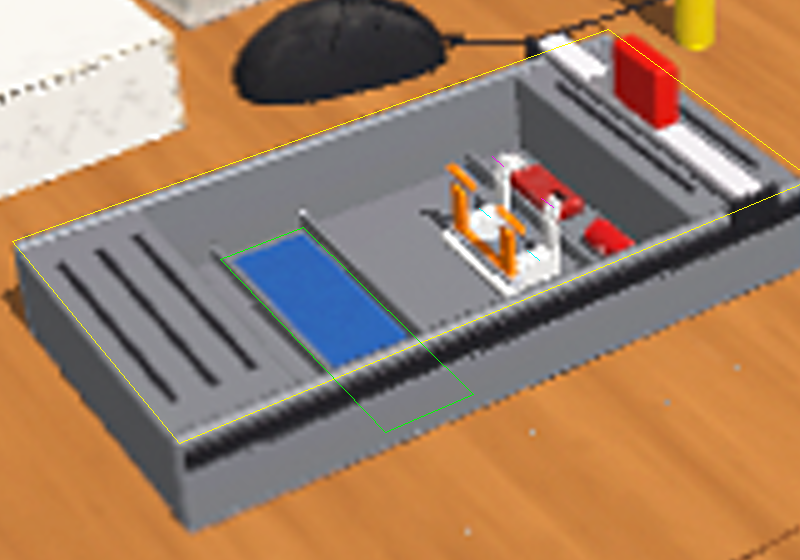

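The overlays agree with the picture: tray origin is about (0.530, 0.196), yaw about -0.013, and bay and clip fall within 1 to 3 mm. Next I check the stapler's arm by colour and prepare a move helper.

```bash
cat >> h.py <<'E'
def go(pos,yaw=None,s=None):
    """print tool-frame shift to pos at current heading, then rz turn (deg) to heading yaw"""
    s=s or r.get_state(); q=R.from_quat(s["eef_rot"]); d=q.inv().apply(np.array(pos)-s["tool_pos"])
    x=q.as_matrix()[:,0]; psi=np.arctan2(x[1],x[0])
    print("tool shift",d.round(4),"psi",psi.round(4),"rz deg",None if yaw is None else np.degrees(psi-yaw).round(2),"tilt",q.as_matrix()[:,2].round(4))
E
python3 - <<'E'
from h import *
for c,roi in(("top",(185,260,345,390)),("scene",(170,220,315,365))):
    im=cv2.imread(f"pics/{c}0.png");hsv=cv2.cvtColor(im,cv2.COLOR_BGR2HSV)
    m=cv2.inRange(hsv,(105,90,50),(130,255,255)); z=np.zeros_like(m); a,b,d,e=roi; z[a:b,d:e]=m[a:b,d:e]
    P=unproj(c,np.argwhere(z>0)[:,::-1],.043 if c=="top" else .038)[:,:2]
    rc=cv2.minAreaRect((P*1000).astype(np.float32)); w,v=np.linalg.eigh(np.cov(P.T)); print(c,len(P),P.mean(0),rc,np.arctan(v[1,1]/v[0,1]))
go([.4445,-.302,.17],-.15)
E
```

```text
top 522 [ 0.447968   -0.30020762] ((447.6133117675781, -300.1032409667969), (24.910799026489258, 127.92656707763672), 81.2490234375) -0.1532794555920073
scene 288 [ 0.44087316 -0.29377781] ((442.1258239746094, -293.60406494140625), (36.17934036254883, 144.29368591308594), 80.49058532714844) -0.17914270103576918
tool shift [ 0.2605 -0.155   0.1327] psi 0.4678 rz deg 35.4 tilt [ 1.e-04 -0.e+00 -1.e+00]
```

>>> {"name": "play_rows", "arguments": {"translation": [[0.0328,-0.0194,0.0166],[0.0328,-0.0194,0.0166],[0.0328,-0.0194,0.0166],[0.0328,-0.0194,0.0166],[0.0328,-0.0194,0.0166],[0.0328,-0.0194,0.0166],[0.0328,-0.0194,0.0166],[0.0328,-0.0194,0.0166],[0,0,0],[0,0,0],[0,0,0],[0,0,0],[0,0,0]], "delta_rot": [[0,0,0],[0,0,0],[0,0,0],[0,0,0],[0,0,0],[0,0,0],[0,0,0],[0,0,0],[0,0,9],[0,0,9],[0,0,9],[0,0,8.6],[0,0,0]], "grip": [1,1,1,1,1,1,1,1,1,1,1,1,1], "squeeze": 30}}

```text
clock: 3.42
tool_pos: [0.4464, -0.301, 0.17]
eef_rot: [0.997, -0.076, 0.0, 0.0]
contact_force: [0.2, -0.0, -1.0]
opening: 1.003
finger_force: 0.0
```

```bash
python3 - <<'E'
from h import *
go([.446,-.301,.081],-.155); print(r.get_state()["clock"],r.get_state()["contact_force"],r.get_state()["tool_pos"])
E
```

```text
tool shift [-0.0004  0.      0.089 ] psi -0.1516 rz deg 0.19 tilt [ 1.e-04 -5.e-04 -1.e+00]
3.425 [ 0.18547104 -0.0489565  -0.99193515] [ 0.44636684 -0.30096857  0.16997762]
```

>>> {"name": "play_rows", "arguments": {"translation": [[0,0,0.025],[0,0,0.025],[0,0,0.022],[0,0,0.017],[0,0,0],[0,0,0],[0,0,0],[0,0,0],[0,0,0],[0,0,0]], "delta_rot": [[0,0,0.2],[0,0,0],[0,0,0],[0,0,0],[0,0,0],[0,0,0],[0,0,0],[0,0,0],[0,0,0],[0,0,0]], "grip": [0.6,0.6,0.6,0.6,-1,-1,-1,-1,-1,-1], "squeeze": 25}}

```text
clock: 4.68
tool_pos: [0.4463, -0.3015, 0.0814]
eef_rot: [0.997, -0.079, 0.001, 0.001]
contact_force: [0.2, -1.0, 4.0]
opening: 0.287
finger_force: 25.0
```

>>> {"name": "play_rows", "arguments": {"translation": [[0,0,-0.015],[0,0,-0.03],[0,0,-0.04],[0,0,-0.035],[0,0,0]], "delta_rot": [[0,0,0],[0,0,0],[0,0,0],[0,0,0],[0,0,0]], "grip": [-1,-1,-1,-1,-1]}}

```text
clock: 5.3
tool_pos: [0.447, -0.3014, 0.2036]
eef_rot: [0.997, -0.078, 0.002, 0.001]
contact_force: [0.1, -0.7, -4.0]
opening: 0.292
finger_force: 25.0
```

```bash
python3 - <<'E'
from h import *
s=r.get_state(); go([.5304,.2363,.2],-.014); print(s["contact_force"],s["opening"],s["finger_force"])
E
```

```text
tool shift [-0.0016 -0.5441  0.0027] psi -0.1569 rz deg -8.19 tilt [ 0.0043 -0.0024 -1.    ]
[ 0.08437531 -0.70359308 -3.97573989] 0.2920978500032804 24.99754523858428
```

>>> {"name": "play_rows", "arguments": {"translation": [[0,-0.03,0],[0,-0.045,0],[0,-0.045,0],[0,-0.045,0],[0,-0.045,0],[0,-0.045,0],[0,-0.045,0],[0,-0.045,0],[0,-0.045,0],[0,-0.045,0],[0,-0.045,0],[0,-0.045,0],[-0.001,-0.02,0],[0,0,0],[0,0,0],[0,0,0]], "delta_rot": [[0,0,0],[0,0,0],[0,0,0],[0,0,0],[0,0,0],[0,0,0],[0,0,0],[0,0,0],[0,0,0],[0,0,0],[0,0,0],[0,0,0],[0,0,0],[0,0,-8.2],[0,0,0],[0,0,0]], "grip": [-1,-1,-1,-1,-1,-1,-1,-1,-1,-1,-1,-1,-1,-1,-1,-1]}}

```text
clock: 7.3
tool_pos: [0.5301, 0.2361, 0.2005]
eef_rot: [1.0, -0.009, -0.001, 0.001]
contact_force: [0.2, -1.0, -3.0]
opening: 0.29
finger_force: 25.0
```

```bash
python3 - <<'E'
from h import *
s=r.get_state(); go([.5304,.2363,.0865],-.014); print(s["tool_pos"],s["contact_force"],s["opening"],s["finger_force"])
cv2.imwrite("pics/s1.png",cv2.resize(r.snapshot("scene")[120:300,60:310],None,fx=3,fy=3,interpolation=cv2.INTER_CUBIC))
E
```

```text
tool shift [ 0.0005 -0.0004  0.114 ] psi -0.0179 rz deg -0.23 tilt [-0.0011 -0.0012 -1.    ]
[0.53007112 0.23607211 0.20050473] [ 0.23038523 -0.99047334 -2.98971419] 0.29038278770473774 24.997400902211666
```

View pics/s1.png

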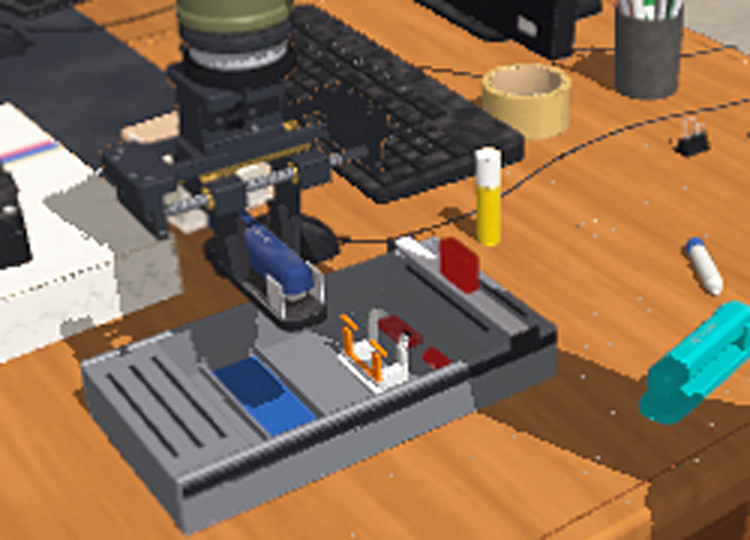

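>>> {"name": "play_rows", "arguments": {"translation": [[0,0,0.025],[0,0,0.03],[0,0,0.025],[0,0,0.015],[0,0,0.01],[0,0,0.006],[0,0,0.002],[0,0,0]], "delta_rot": [[0,0,0],[0,0,0],[0,0,0],[0,0,0],[0,0,0],[0,0,0],[0,0,0],[0,0,0]], "grip": [-1,-1,-1,-1,-1,-1,-1,-1]}}

```text
clock: 8.35
tool_pos: [0.5306, 0.2375, 0.0883]
eef_rot: [1.0, -0.007, 0.0, -0.0]
contact_force: [0.4, -0.9, -2.9]
opening: 0.294
finger_force: 25.0
```

>>> {"name": "play_rows", "arguments": {"translation": [[0,0,0.0012],[0,0,0.001],[0,0,0],[0,0,0],[0,0,0],[0,0,0]], "delta_rot": [[0,0,0],[0,0,0],[0,0,0],[0,0,0],[0,0,0],[0,0,0]], "grip": [-1,-1,-0.1,-0.1,-0.1,-0.1]}}

```text
clock: 9.1
tool_pos: [0.5303, 0.2374, 0.0857]
eef_rot: [1.0, -0.007, 0.0, 0.0]
contact_force: [-0.2, 0.3, -1.0]
opening: 0.448
finger_force: 0.0
```

>>> {"name": "play_rows", "arguments": {"translation": [[0,0,-0.02],[0,0,-0.04],[0,0,-0.04],[0,0,-0.01],[0,0,0]], "delta_rot": [[0,0,0],[0,0,0],[0,0,0],[0,0,0],[0,0,0]], "grip": [-0.1,-0.1,-0.1,-0.1,-0.1]}}

```text
clock: 9.72
tool_pos: [0.5305, 0.2376, 0.1967]
eef_rot: [1.0, -0.007, 0.001, -0.0]
contact_force: [-0.7, -0.2, -0.3]
opening: 0.449
finger_force: 0.0
```

```bash
python3 - <<'E'
from h import *
# tube refinement by colour (white/blue vs wood): both views
for c,roi in(("top",(185,228,297,326)),("scene",(195,222,284,306))):
    im=cv2.imread(f"pics/{c}0.png").astype(int); a,b,d,e=roi; s=im[a:b,d:e]
    m=(s[...,0]>s[...,2]-5)&(s.max(2)>60); nl,l,st,ce=cv2.connectedComponentsWithStats(m.astype(np.uint8)); i=1+np.argmax(st[1:,4])
    f=np.zeros((384,512),np.float32); f[a:b,d:e]=l==i; np.save(f"/tmp/tb_{c}.npy",f)
    P=unproj(c,np.argwhere(f>0)[:,::-1],.0085)[:,:2]; w,v=np.linalg.eigh(np.cov(P.T))
    print(c,len(P),P.mean(0),cv2.minAreaRect((P*1000).astype(np.float32)),np.arctan(v[1,1]/v[0,1]))
    print(fit({c:f},TUBE,(.487,-.17,-2.05)))
print(fit({c:np.load(f"/tmp/tb_{c}.npy") for c in("top","scene")},TUBE,(.487,-.17,-2.05,0.)))
go([.487,-.1705,.2])
E
```

```text
top 41 [ 0.51353528 -0.1855177 ] ((513.77099609375, -185.49566650390625), (15.002715110778809, 14.586026191711426), 54.88775634765625) 1.3619771133792882
(array([ 0.48847956, -0.17078844, -2.08447614]), np.float64(5.2271342277526855))
scene 19 [ 0.51783357 -0.18515898] ((514.0242309570312, -184.49583435058594), (13.735706329345703, 27.819461822509766), 47.443153381347656) -1.0446039748238964
(array([ 0.5424544 , -0.20777856, -2.32179734]), np.float64(5.0460524559021))
(array([ 0.5187842 , -0.19136575, -2.31923803, -0.02412923]), np.float64(10.22938060760498))
tool shift [-0.0378  0.4087 -0.0037] psi -0.0138 rz deg None tilt [ 1.5e-03  8.0e-04 -1.0e+00]
```

```bash
python3 - <<'E'
from h import *
M={}
for c in("top","scene"):
    im=r.snapshot(c); cv2.imwrite(f"/tmp/{c}1.png",im); hsv=cv2.cvtColor(im,cv2.COLOR_BGR2HSV)
    for d in r.silhouettes(c,"sample_tube"): 
        ys,xs=np.nonzero(d["pixels"]); print(c,round(d["confidence"],2),len(xs),xs.mean().round(1),ys.mean().round(1))
    a,b,d,e=(185,228,297,326) if c=="top" else (195,222,284,306)
    s=im[a:b,d:e].astype(int); m=(s[...,0]*1.35>s[...,2])&(s.max(2)>70)
    nl,l,st,ce=cv2.connectedComponentsWithStats(m.astype(np.uint8)); i=1+np.argmax(st[1:,4]); f=np.zeros((384,512),np.float32); f[a:b,d:e]=l==i; M[c]=f
    P=unproj(c,np.argwhere(f>0)[:,::-1],.0085)[:,:2]; w,v=np.linalg.eigh(np.cov(P.T))
    print(len(P),P.mean(0),cv2.minAreaRect((P*1000).astype(np.float32)),np.arctan(v[1,1]/v[0,1]),fit({c:f},TUBE,(.487,-.17,-2.05)))
print(fit(M,TUBE,(.487,-.17,-2.05,0.)))
t=cv2.resize(cv2.imread("/tmp/top1.png")[180:235,280:340],None,fx=8,fy=8,interpolation=cv2.INTER_CUBIC)
s=cv2.resize(cv2.imread("/tmp/scene1.png")[180:235,270:310],None,fx=8,fy=8,interpolation=cv2.INTER_CUBIC)
cv2.imwrite("pics/tube.png",np.hstack([t[:440],s[:440]])[:,:800])
E
```

```text
top 0.7 212 311.7 205.2
239 [ 0.48577208 -0.1708662 ] ((484.8060302734375, -169.97654724121094), (16.842655181884766, 81.75554656982422), 61.8158073425293) -0.4818585578644906 (array([ 0.48461675, -0.17047983, -2.05703004]), np.float64(0.11532426625490189))
113 [ 0.48482051 -0.16800817] ((485.6673583984375, -167.66494750976562), (17.557231903076172, 93.84188842773438), 61.50394821166992) -0.5111981093356709 (array([ 0.48643844, -0.16879985, -2.06977338]), np.float64(0.2273230105638504))
(array([ 0.48554961, -0.17075973, -2.06605028, -0.00360951]), np.float64(0.3691565990447998))
```

>>> {"name": "play_rows", "arguments": {"translation": [[-0.004,0.0308,0],[-0.004,0.0442,0],[-0.004,0.0442,0],[-0.004,0.0442,0],[-0.004,0.0442,0],[-0.004,0.0442,0],[-0.004,0.0442,0],[-0.004,0.0442,0],[-0.004,0.0442,0],[-0.0037,0.0238,0],[0,0,0],[0,0,0],[0,0,0],[0,0,0]], "delta_rot": [[0,0,0],[0,0,0],[0,0,0],[0,0,0],[0,0,0],[0,0,0],[0,0,0],[0,0,0],[0,0,0],[0,0,0],[0,0,9.1],[0,0,9.1],[0,0,9.1],[0,0,0]], "grip": [0.2,0.2,0.2,0.2,0.2,0.2,0.2,0.2,0.2,0.2,0.2,0.2,0.2,0.2]}}

```text
clock: 11.68
tool_pos: [0.4846, -0.17, 0.1949]
eef_rot: [0.97, -0.242, -0.001, 0.0]
contact_force: [-0.6, 0.1, -0.5]
opening: 0.601
finger_force: 0.0
```

```bash
python3 - <<'E'
from h import *
go([.4852,-.170,.0675],-.49)
im=r.snapshot("top"); cv2.imwrite("/tmp/top2.png",im)
cv2.imwrite("pics/t2.png",cv2.resize(im[135:245,75:340],None,fx=3,fy=3,interpolation=cv2.INTER_CUBIC))
# yellow-free check: stapler blue in bay
hsv=cv2.cvtColor(im,cv2.COLOR_BGR2HSV); m=cv2.inRange(hsv,(105,90,30),(130,255,255)); z=np.zeros_like(m); z[145:235,115:170]=m[145:235,115:170]
P=unproj("top",np.argwhere(z>0)[:,::-1],.048)[:,:2]; print(len(P),P.mean(0),cv2.minAreaRect((P*1000).astype(np.float32)))
E
```

```text
tool shift [ 0.0008 -0.0005  0.1274] psi -0.4888 rz deg 0.07 tilt [-1.9e-03 -1.0e-04 -1.0e+00]
737 [0.5298599  0.22724514] ((526.1442260742188, 224.82217407226562), (40.41543960571289, 139.95928955078125), 89.10858154296875)
```

View pics/t2.png

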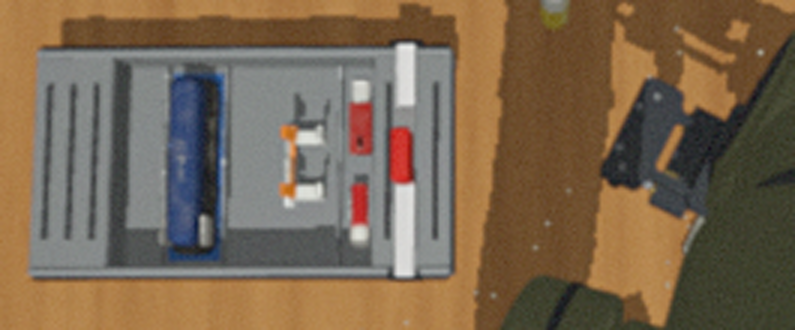

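The stapler lies in its bay (crop px 168–220, 70–250), centred between the ribs, and everything else is undisturbed. Now the tube.

>>> {"name": "play_rows", "arguments": {"translation": [[0.0008,-0.0005,0.03],[0,0,0.04],[0,0,0.03],[0,0,0.02],[0,0,0.006],[0,0,0],[0,0,0],[0,0,0],[0,0,0],[0,0,0],[0,0,0],[0,0,0]], "delta_rot": [[0,0,0],[0,0,0],[0,0,0],[0,0,0],[0,0,0],[0,0,0],[0,0,0],[0,0,0],[0,0,0],[0,0,0],[0,0,0],[0,0,0]], "grip": [0.1,0.1,0.1,0.1,0.1,0.1,-1,-1,-1,-1,-1,-1], "squeeze": 15}}

```text
clock: 13.22
tool_pos: [0.4861, -0.1701, 0.07]
eef_rot: [0.97, -0.243, 0.0, -0.0]
contact_force: [-0.3, 0.9, 5.0]
opening: 0.175
finger_force: 15.0
```

>>> {"name": "play_rows", "arguments": {"translation": [[0,0,-0.02],[0,0,-0.04],[0,0,-0.04],[0,0,-0.03],[0,0,0]], "delta_rot": [[0,0,0],[0,0,0],[0,0,0],[0,0,0],[0,0,0]], "grip": [-1,-1,-1,-1,-1]}}

```text
clock: 13.85
tool_pos: [0.4868, -0.1705, 0.2014]
eef_rot: [0.97, -0.243, 0.002, 0.0]
contact_force: [-0.3, 0.2, -0.8]
opening: 0.176
finger_force: 15.0
```

```bash
python3 - <<'E'
from h import *
s=r.get_state(); print(s["opening"],s["finger_force"],s["tool_pos"])
go([.529,.146,.2],-.0145)
print("nose inner",unproj("top",[[173.8,179.5]],.038),"outer",unproj("top",[[168.7,179.5]],.047))
print("prong outer",unproj("top",[[183.3,180]],.044),unproj("top",[[183.3,199]],.044))
print("white station x edges", unproj("top",[[180,140+218/6],[180,140+260/6],[180,140+332/6],[180,140+370/6]],.044)[:,0])
def q(y,z): return proj("top",place(np.array([[.022,y,z],[-.022,y,z]]),.5298,.1963,-.0145)).round(1).tolist()
print(q(-.0445,.038),q(-.062,.044),q(-.05,.018))
E
```

```text
0.17630327110437638 14.997518062591553 [ 0.48678792 -0.17045817  0.20137121]
tool shift [-0.1118 -0.2991  0.0011] psi -0.4903 rz deg -27.26 tilt [ 0.0038 -0.0014 -1.    ]
nose inner [[0.55075163 0.14918565 0.038     ]] outer [[0.54977872 0.15910562 0.047     ]]
prong outer [[0.54839784 0.12617495 0.044     ]] [[0.50466728 0.1261313  0.044     ]]
white station x edges [0.5570286  0.54083378 0.51321009 0.49870078]
[[172.8, 179.3], [172.5, 198.3]] [[179.9, 179.0], [179.6, 198.1]] [[176.8, 180.4], [176.5, 199.0]]
```

>>> {"name": "play_rows", "arguments": {"translation": [[-0.01,-0.0267,0],[-0.015,-0.04,0],[-0.015,-0.04,0],[-0.015,-0.04,0],[-0.015,-0.04,0],[-0.015,-0.04,0],[-0.015,-0.04,0],[-0.0116,-0.032,0],[0,0,0],[0,0,0],[0,0,0],[0,0,0]], "delta_rot": [[0,0,0],[0,0,0],[0,0,0],[0,0,0],[0,0,0],[0,0,0],[0,0,0],[0,0,0],[0,0,-9.1],[0,0,-9.1],[0,0,-9.1],[0,0,0]], "grip": [-1,-1,-1,-1,-1,-1,-1,-1,-1,-1,-1,-1]}}

```text
clock: 15.35
tool_pos: [0.5275, 0.1458, 0.1984]
eef_rot: [1.0, -0.008, -0.001, 0.0]
contact_force: [-0.2, -0.4, -0.1]
opening: 0.175
finger_force: 15.0
```

>>> {"name": "play_rows", "arguments": {"translation": [[0,0,0.03],[0,0,0.03],[0,0,0.01],[0,0,0],[0,0,0]], "delta_rot": [[0,0,0],[0,0,0],[0,0,0],[0,0,0],[0,0,0]], "grip": [-1,-1,-1,-1,-1]}}

```text
clock: 15.98
tool_pos: [0.5286, 0.146, 0.1304]
eef_rot: [1.0, -0.007, 0.001, -0.0]
contact_force: [-0.4, 0.6, -0.2]
opening: 0.172
finger_force: 15.0
```

```bash
python3 - <<'E'
from h import *
s=r.get_state(); print(s["opening"],s["finger_force"],s["tool_pos"],s["contact_force"])
go([.529,.1455,.13],-.0145)
im=r.snapshot("scene"); cv2.imwrite("/tmp/s3.png",im)
b=cv2.resize(im[185:260,150:250],None,fx=8,fy=8,interpolation=cv2.INTER_CUBIC)
# overlay: predicted tube as held (tool x,y; underside at tcp-.070)
t=s["tool_pos"]; x=R.from_quat(s["eef_rot"]).as_matrix()[:,0]; psi=np.arctan2(x[1],x[0])
def dr(P,col):
    q=np.round((proj("scene",P)-[150,185]+.5)*8).astype(int); cv2.polylines(b,[q],True,col,1)
for e in(-.04,.04): dr(place(np.array([[e,8.5e-3*np.cos(k),8.5e-3+8.5e-3*np.sin(k)] for k in a]),t[0],t[1],psi,t[2]-.070),(0,255,0))
for h0 in(.018,.044):
  dr(place(np.array([[x,y,h0] for x,y in((-.027,-.059),(.027,-.059),(.027,-.041),(-.027,-.041))]),.5298,.1955,-.0145),(255,0,255))
cv2.imwrite("pics/s3.png",b)
E
```

```text
0.17218875910837037 14.997485429048538 [0.52864017 0.14599016 0.13044837] [-0.35579102  0.58958273 -0.15775968]
tool shift [0.0004 0.0005 0.0004] psi -0.0147 rz deg -0.01 tilt [ 1.5e-03  1.0e-04 -1.0e+00]
```

View pics/s3.png

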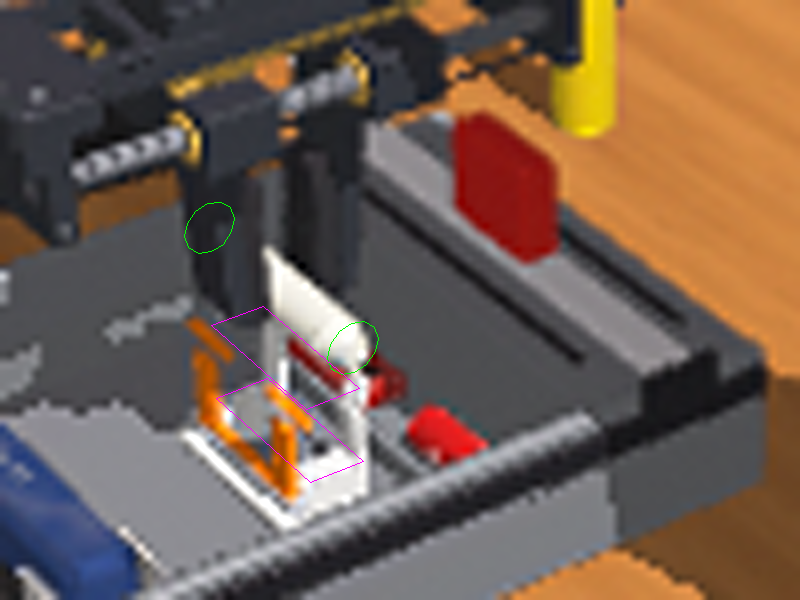

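Body and tube are clear of the red grip (px 505,185). The tube's near end (345,345) hangs over the clip, about 1 raw px from where I predicted it. Now I descend by feel.

>>> {"name": "play_rows", "arguments": {"translation": [[0,0.0005,0.008],[0,0,0.006],[0,0,0.002],[0,0,0]], "delta_rot": [[0,0,0],[0,0,0],[0,0,0],[0,0,0]], "grip": [-1,-1,-1,-1], "squeeze": 25}}

```text
clock: 16.52
tool_pos: [0.528, 0.1454, 0.1135]
eef_rot: [1.0, -0.007, -0.0, 0.0]
contact_force: [-0.5, -0.7, -0.5]
opening: 0.176
finger_force: 25.0
```

>>> {"name": "play_rows", "arguments": {"translation": [[0,0,0.002],[0,0,0.002],[0,0,0]], "delta_rot": [[0,0,0],[0,0,0],[0,0,0]], "grip": [-1,-1,-1]}}

```text
clock: 16.9
tool_pos: [0.5282, 0.1448, 0.1098]
eef_rot: [1.0, -0.007, 0.0, 0.0]
contact_force: [1.2, -1.2, 1.2]
opening: 0.17
finger_force: 25.0
```

>>> {"name": "play_rows", "arguments": {"translation": [[0,0,0.002],[0,0,0.002],[0,0,0]], "delta_rot": [[0,0,0],[0,0,0],[0,0,0]], "grip": [-1,-1,-1]}}

```text
clock: 17.27
tool_pos: [0.5284, 0.1445, 0.1059]
eef_rot: [1.0, -0.007, 0.0, 0.001]
contact_force: [0.1, -2.5, 2.2]
opening: 0.178
finger_force: 25.0
```

>>> {"name": "play_rows", "arguments": {"translation": [[0,0,0.002],[0,0,0.002],[0,0,0]], "delta_rot": [[0,0,0],[0,0,0],[0,0,0]], "grip": [-1,-1,-1]}}

```text
clock: 17.65
tool_pos: [0.5286, 0.1456, 0.1018]
eef_rot: [1.0, -0.007, 0.001, -0.0]
contact_force: [1.8, -3.2, 2.8]
opening: 0.171
finger_force: 25.0
```

>>> {"name": "play_rows", "arguments": {"translation": [[0,0,0.002],[0,0,0.0015],[0,0,0]], "delta_rot": [[0,0,0],[0,0,0],[0,0,0]], "grip": [-1,-1,-1]}}

```text
clock: 18.02
tool_pos: [0.5282, 0.1456, 0.0979]
eef_rot: [1.0, -0.007, 0.0, -0.0]
contact_force: [1.6, -0.3, 1.7]
opening: 0.176
finger_force: 25.0
```

>>> {"name": "play_rows", "arguments": {"translation": [[0,0,0],[0,0,0],[0,0,0],[0,0,-0.01],[0,0,-0.02],[0,0,-0.01],[0,0,0],[0,0,0],[0,0,0],[0,0,0]], "delta_rot": [[0,0,0],[0,0,0],[0,0,0],[0,0,0],[0,0,0],[0,0,0],[0,0,0],[0,0,0],[0,0,0],[0,0,0]], "grip": [-0.4,-0.4,-0.4,-0.4,-0.4,-0.4,-1,-1,-1,-1]}}

```text
clock: 19.27
tool_pos: [0.5279, 0.1454, 0.1378]
eef_rot: [1.0, -0.007, -0.0, 0.0]
contact_force: [-0.9, 0.7, 0.6]
opening: 0.001
finger_force: 0.0
```

```bash
python3 - <<'E'
from h import *
s=r.get_state(); print(s["opening"],s["finger_force"],s["tool_pos"],s["contact_force"])
im=r.snapshot("scene")
cv2.imwrite("pics/s4.png",cv2.resize(im[185:260,150:250],None,fx=8,fy=8,interpolation=cv2.INTER_CUBIC))
E
```

```text
0.000915603282416586 0.0 [0.52788093 0.14536547 0.13776808] [-0.8595317   0.65445584  0.6320914 ]
```

View pics/s4.png

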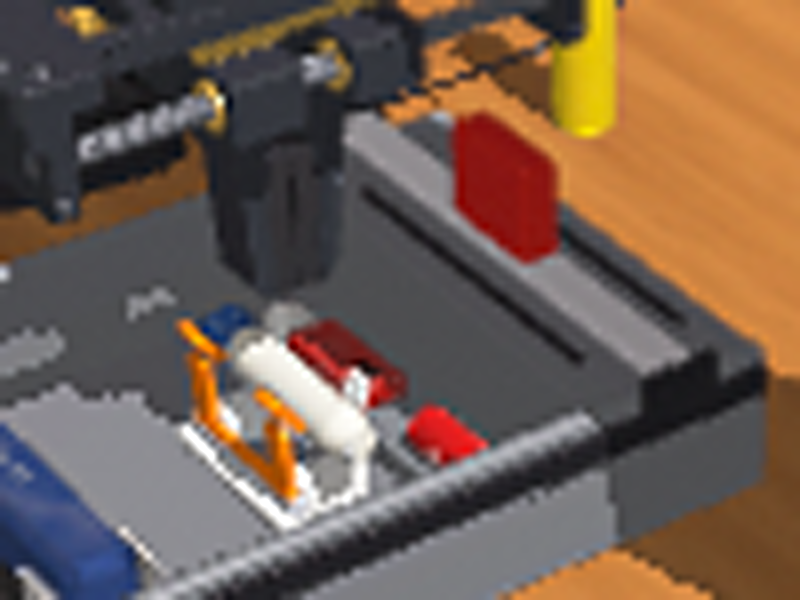

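The tube lies level between prong and noses, which are still sprung open. Now I push it down with closed fingertips.

>>> {"name": "play_rows", "arguments": {"translation": [[0,0,0.014],[0,0,0.01],[0,0,0.003],[0,0,0]], "delta_rot": [[0,0,0],[0,0,0],[0,0,0],[0,0,0]], "grip": [-1,-1,-1,-1]}}

```text
clock: 19.82
tool_pos: [0.5279, 0.1453, 0.1107]
eef_rot: [1.0, -0.007, -0.0, 0.0]
contact_force: [0.7, 0.6, -0.2]
opening: 0.005
finger_force: 0.0
```

>>> {"name": "play_rows", "arguments": {"translation": [[0,0,0.002],[0,0,0.002],[0,0,0.001],[0,0,0]], "delta_rot": [[0,0,0],[0,0,0],[0,0,0],[0,0,0]], "grip": [-1,-1,-1,-1]}}

```text
clock: 20.32
tool_pos: [0.5284, 0.1455, 0.1066]
eef_rot: [1.0, -0.007, 0.0, -0.0]
contact_force: [-0.2, -0.3, 4.3]
opening: 0.003
finger_force: 2.1
```

>>> {"name": "play_rows", "arguments": {"translation": [[0,0,0.002],[0,0,0.0015],[0,0,0]], "delta_rot": [[0,0,0],[0,0,0],[0,0,0]], "grip": [-1,-1,-1]}}

```text
clock: 20.7
tool_pos: [0.5283, 0.1455, 0.1026]
eef_rot: [1.0, -0.007, 0.0, 0.0]
contact_force: [1.0, -0.7, 1.1]
opening: 0.005
finger_force: 0.3
```

>>> {"name": "play_rows", "arguments": {"translation": [[0,0,0.002],[0,0,0.0015],[0,0,0]], "delta_rot": [[0,0,0],[0,0,0],[0,0,0]], "grip": [-1,-1,-1]}}

```text
clock: 21.08
tool_pos: [0.5277, 0.1453, 0.0988]
eef_rot: [1.0, -0.007, -0.0, 0.0]
contact_force: [0.4, 0.4, -0.5]
opening: 0.007
finger_force: 0.0
```

>>> {"name": "play_rows", "arguments": {"translation": [[0,0,0.001],[0,0,0.0005],[0,0,0]], "delta_rot": [[0,0,0],[0,0,0],[0,0,0]], "grip": [-1,-1,-1]}}

```text
clock: 21.45
tool_pos: [0.528, 0.1453, 0.0981]
eef_rot: [1.0, -0.007, -0.0, 0.0]
contact_force: [-0.7, -0.6, 5.5]
opening: 0.003
finger_force: 2.5
```

>>> {"name": "play_rows", "arguments": {"translation": [[0,0,0.0005],[0,0,0],[0,0,-0.01],[0,0,-0.03],[0,0,-0.035],[0,0,0],[0,0.04,0],[0,0.0413,0],[0,0,0],[0,0,0]], "delta_rot": [[0,0,0],[0,0,0],[0,0,0],[0,0,0],[0,0,0],[0,0,0],[0,0,0],[0,0,0],[0,0,0],[0,0,0]], "grip": [-1,-1,-1,-1,-1,-1,0.2,0.2,0.2,0.2]}}

```text
clock: 22.7
tool_pos: [0.5268, 0.0649, 0.1717]
eef_rot: [1.0, -0.007, -0.0, -0.0]
contact_force: [0.4, 0.3, 0.4]
opening: 0.434
finger_force: 0.0
```

```bash
python3 - <<'E'
from h import *
s=r.get_state(); print(s["opening"],s["finger_force"],s["tool_pos"],s["contact_force"])
im=r.snapshot("scene")
b=cv2.resize(im[185:260,150:250],None,fx=8,fy=8,interpolation=cv2.INTER_CUBIC)
cv2.imwrite("pics/s5.png",b)
im=cv2.imread("pics/scene0.png");hsv=cv2.cvtColor(im,cv2.COLOR_BGR2HSV)
m=cv2.inRange(hsv,(0,150,80),(6,255,255));z=np.zeros_like(m);z[195:220,200:225]=m[195:220,200:225]
n,l,st,ce=cv2.connectedComponentsWithStats(z);i=1+np.argmax(st[1:,4]);f=(l==i).astype(np.float32)
im=cv2.imread("pics/top0.png");hsv=cv2.cvtColor(im,cv2.COLOR_BGR2HSV)
m=cv2.inRange(hsv,(0,150,80),(6,255,255));z=np.zeros_like(m);z[170:205,200:216]=m[170:205,200:216]
n,l,st,ce=cv2.connectedComponentsWithStats(z);i=1+np.argmax(st[1:,4]);g=(l==i).astype(np.float32)
G=[box(-.02,.02,-.007,.007,.058,.091)]
print(f.sum(),g.sum(),fit({"scene":f},G,(.528,.064,-.0145)),fit({"top":g},G,(.528,.064,-.0145)),fit({"scene":f,"top":g},G,(.528,.064,-.0145,0.)))
E
```

```text
0.4339684226786481 0.0 [0.52676784 0.06487523 0.17167324] [0.37733031 0.31360966 0.4194955 ]
179.0 124.0 (array([ 0.52616073,  0.06689886, -0.14147686]), np.float64(0.14036312699317932)) (array([0.52790005, 0.06529702, 0.04488159]), np.float64(0.28729838132858276)) (array([ 0.52963511,  0.0652349 , -0.04575144, -0.00268635]), np.float64(0.506484866142273))
```

View pics/s5.png

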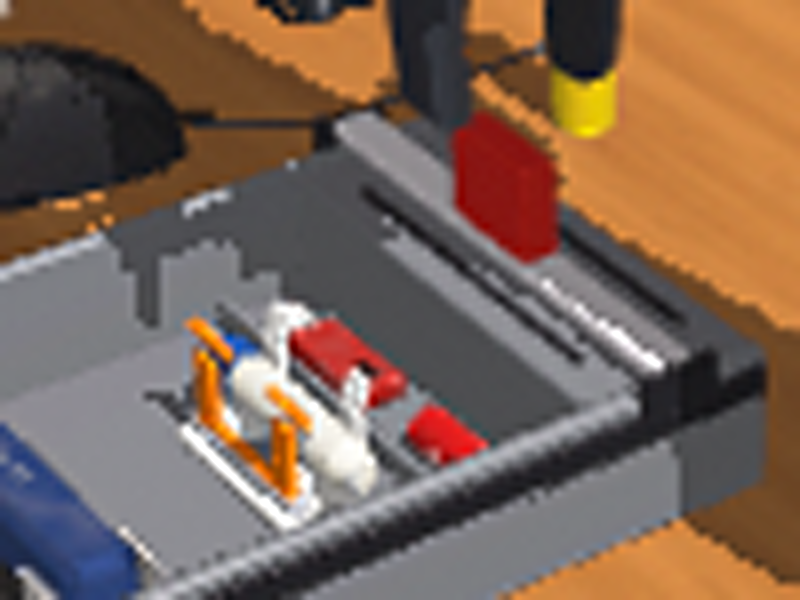

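The tube is home, at (300,400), with both noses sprung back over it. Now the check bar.

>>> {"name": "play_rows", "arguments": {"translation": [[0,0,0.018],[0,0,0.016],[0,0,0.008],[0,0,0],[0,0,0],[0,0,0],[0,0,0],[0,0,0]], "delta_rot": [[0,0,0],[0,0,0],[0,0,0],[0,0,0],[0,0,0],[0,0,0],[0,0,0],[0,0,0]], "grip": [0.1,0.1,0.1,0.1,-1,-1,-1,-1], "squeeze": 12}}

```text
clock: 23.75
tool_pos: [0.5271, 0.0644, 0.1305]
eef_rot: [1.0, -0.007, 0.0, -0.0]
contact_force: [0.2, 0.9, 2.0]
opening: 0.155
finger_force: 12.0
```

>>> {"name": "play_rows", "arguments": {"translation": [[0,-0.005,0],[0,-0.01,0],[0,-0.015,0],[0,-0.015,0],[0,-0.015,0],[0,-0.015,0],[0,-0.015,0],[0,-0.015,0],[0,-0.01,0],[0,-0.005,0],[0,0,0]], "delta_rot": [[0,0,0],[0,0,0],[0,0,0],[0,0,0],[0,0,0],[0,0,0],[0,0,0],[0,0,0],[0,0,0],[0,0,0],[0,0,0]], "grip": [-1,-1,-1,-1,-1,-1,-1,-1,-1,-1,-1]}}

```text
clock: 25.12
tool_pos: [0.5291, 0.1868, 0.1305]
eef_rot: [1.0, -0.006, 0.001, -0.001]
contact_force: [2.0, 2.0, 4.8]
opening: 0.157
finger_force: 12.0
```

>>> {"name": "play_rows", "arguments": {"translation": [[0,-0.005,0],[0,-0.01,0],[0,-0.015,0],[0,-0.015,0],[0,-0.015,0],[0,-0.015,0],[0,-0.015,0],[0,-0.015,0],[0,-0.012,0],[0,-0.005,0],[0,0,0]], "delta_rot": [[0,0,0],[0,0,0],[0,0,0],[0,0,0],[0,0,0],[0,0,0],[0,0,0],[0,0,0],[0,0,0],[0,0,0],[0,0,0]], "grip": [-1,-1,-1,-1,-1,-1,-1,-1,-1,-1,-1]}}

```text
clock: 26.5
tool_pos: [0.5311, 0.3076, 0.1305]
eef_rot: [1.0, -0.007, 0.001, -0.001]
contact_force: [4.2, 1.4, 4.9]
opening: 0.154
finger_force: 12.0
```

>>> {"name": "play_rows", "arguments": {"translation": [[0,-0.004,0],[0,-0.004,0],[0,-0.002,0],[0,0,0]], "delta_rot": [[0,0,0],[0,0,0],[0,0,0],[0,0,0]], "grip": [-1,-1,-1,-1]}}

```text
clock: 27.0
tool_pos: [0.5313, 0.316, 0.1305]
eef_rot: [1.0, -0.007, 0.001, -0.0]
contact_force: [3.6, -1.0, 5.7]
opening: 0.157
finger_force: 12.0
```

>>> {"name": "play_rows", "arguments": {"translation": [[0,-0.003,0],[0,-0.002,0],[0,0,0]], "delta_rot": [[0,0,0],[0,0,0],[0,0,0]], "grip": [-1,-1,-1]}}

```text
clock: 27.38
tool_pos: [0.5313, 0.321, 0.1305]
eef_rot: [1.0, -0.007, 0.001, -0.0]
contact_force: [2.9, -0.6, 5.5]
opening: 0.156
finger_force: 12.0
```

>>> {"name": "play_rows", "arguments": {"translation": [[0,-0.002,0],[0,-0.002,0],[0,0,0]], "delta_rot": [[0,0,0],[0,0,0],[0,0,0]], "grip": [-1,-1,-1]}}

```text
clock: 27.75
tool_pos: [0.5314, 0.3248, 0.1305]
eef_rot: [1.0, -0.007, 0.001, 0.0]
contact_force: [2.8, -1.0, 5.4]
opening: 0.155
finger_force: 12.0
```

>>> {"name": "play_rows", "arguments": {"translation": [[0,-0.002,0],[0,-0.002,0],[0,0,0]], "delta_rot": [[0,0,0],[0,0,0],[0,0,0]], "grip": [-1,-1,-1]}}

```text
clock: 28.12
tool_pos: [0.5315, 0.3252, 0.1304]
eef_rot: [1.0, -0.008, 0.0, 0.003]
contact_force: [3.5, -6.8, 8.6]
opening: 0.157
finger_force: 12.0
```

>>> {"name": "play_rows", "arguments": {"translation": [[0,-0.001,0],[0,-0.001,0],[0,0,0]], "delta_rot": [[0,0,0],[0,0,0],[0,0,0]], "grip": [-1,-1,-1]}}

```text
clock: 28.5
tool_pos: [0.5315, 0.3254, 0.1304]
eef_rot: [1.0, -0.009, -0.0, 0.004]
contact_force: [3.3, -10.8, 10.0]
opening: 0.156
finger_force: 12.0
```

>>> {"name": "play_rows", "arguments": {"translation": [[0,0.003,0],[0,0,0],[0,0,0],[0,0,0],[0,0,-0.01],[0,0,-0.03],[0,0,-0.05],[0,0,-0.05],[-0.03,0.03,-0.02],[-0.03,0.04,0],[-0.02,0.04,0],[0,0.04,0],[0,0.04,0],[0,0.04,0],[0,0.04,0],[0,0.04,0],[0,0.03,0],[0,0,0]], "delta_rot": [[0,0,0],[0,0,0],[0,0,0],[0,0,0],[0,0,0],[0,0,0],[0,0,0],[0,0,0],[0,0,0],[0,0,0],[0,0,0],[0,0,0],[0,0,0],[0,0,0],[0,0,0],[0,0,0],[0,0,0],[0,0,0]], "grip": [-1,-0.2,-0.2,-0.2,-0.2,-0.2,-0.2,-0.2,-0.2,-0.2,-0.2,-0.2,-0.2,-0.2,-0.2,-0.2,-0.2,-0.2]}}

```text
clock: 30.75
tool_pos: [0.4458, -0.013, 0.2909]
eef_rot: [1.0, -0.01, 0.001, 0.0]
contact_force: [-0.3, 0.7, 0.3]
opening: 0.398
finger_force: 0.0
```

```bash
python3 - <<'E'
from h import *
a=r.snapshot("top")[140:240,70:240]; b=r.snapshot("scene")[180:300,75:255]
a=cv2.resize(a,None,fx=3,fy=3,interpolation=cv2.INTER_CUBIC); b=cv2.resize(b,None,fx=4,fy=4,interpolation=cv2.INTER_CUBIC)[:300]
b=cv2.resize(r.snapshot("scene")[180:275,75:255],(510,269),interpolation=cv2.INTER_CUBIC)
cv2.imwrite("pics/fin.png",np.vstack([a,b]))
E
```

```text
(no output)
```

View pics/fin.png

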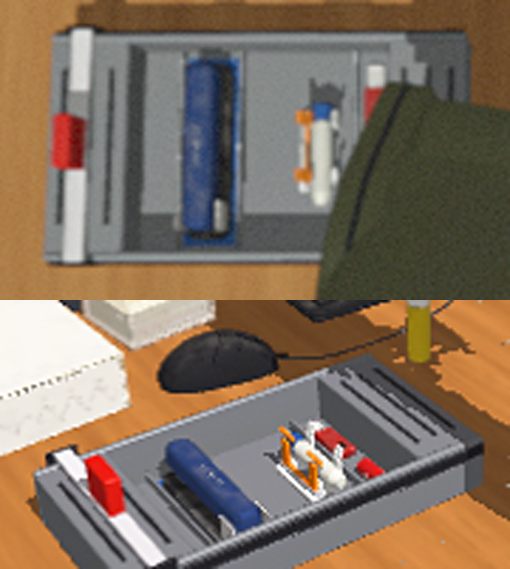

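The final views show the bar at the far deck, the stapler flat in its bay, and the tube clipped with its jaw closed. I'm handing the job in.

```bash
python3 -c "
from plant import r
print(r.finish_job())"
```

```text
the job is handed in; nothing more can be done
None
```

I handed the job in at about 31 s: the stapler lies flat in its bay, the tube is fully home in the clip with the jaw sprung back over it, and after that I slid the check bar to its stop at the far end.

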